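# Check a transformer's height under the bridge gauge

### The arm

A 6-joint arm with a two-finger parallel gripper is mounted at the origin on a cart in front of the work surface, level with it; the furniture and walls round the work are solid. World frame = base frame: x ahead of the robot, y to its left, z up, the work surface at z = 0. Lengths are in m, angles in rad, forces in N, time in s.
With the tool pointing down it reaches from about 0.3 to 0.875 m from the base axis. Payload 6.4 kg.
Tool frame: the origin (TCP) lies at the very end of the fingers, on their centre line; the grasp point (between the pads) lies 19 mm behind it (robot.hold_point_z is the distance from the TCP to the grasp point, in m); z points along the fingers, y is the line along which they close (so a half turn about z gives the same grasp; the last joint's range is limited). The gripper opens to 85 mm and grips with 20 to 120 N. Pads are 22 mm wide; open, the fingers measure 114 mm over their backs; the gripper's body (76 mm by 85 mm) begins 54 mm behind the grasp point. The pads swing forward as they close: fully open they stand 13 mm farther back than shut.
Start: joints at [-1.484, 0.181, 1.607, -0, 1.354, -0.206], TCP at [0.166, -0.551, 0.231] pointing down, gripper open.
Joint ranges: [-2.99, 2.99], [-0.89, 2.07], [0.3, 2.58], [-1.14, 4.28], [0, 2.63], [-3.12, 3.12]. Speed limits (rad/s): [2.57, 2.57, 3.01, 3.14, 3.14, 3.14].

### API

Orientations are given as a 3x3 rotation matrix whose columns are the frame's x, y, z axes.
In Python, from rig import robot, vision gives the robot as it stands.
- The arm moves only by the tool drive_tool, never from a script. Its argument "commands" is a list of rows, each an object of numbers: "dx", "dy", "dz": the shift along the tool's x, y, z in mm; "twist": the turn about the tool's z in degrees; "grip": the closure, from -1 (fully open) to 1 (shut). A call has 1 to 12 rows; each row is the pose to reach, as a shift and turn from the pose commanded when the call began, along the tool's axes at that moment; what a row does not reach only later rows make up. A row lasts 1/12 s, in which the tool goes at most 41.7 mm and 7.16 degrees, less where a joint would pass 70% of its speed; a pose out of reach is approached as far as the arm can. A call with a gripper value outside its range is refused whole. The fingers move at their own pace and stop on an object; "grip_force" is the grip in N (left out, the last holds). Time passes only in rows, so rows that repeat a pose let the fingers close. It gives the time, the measured TCP pose, the force, the opening and the grip force at its end, in the units of the state.
- robot.sense(): the state, without advancing time (a new reading comes with each control period).
- vision.camera(name): name is "side" or "top" or "wrist"; returns a dict with "color" (420x560x3 uint8, red, green, blue), "vfov" (degrees; the focal length in pixels is half the picture's height over the tangent of half this angle, whatever the lens; pixels are square), "cx", "cy" (the principal point, pixels), "T" (4x4, takes a point from camera to world coordinates). Camera axes: x right, y up, looking along -z (the intrinsics and any distortion apply to the point x, -y, -z); pixel columns grow to the right and rows downward; lengths in m; the calibration is good to about 2 mm. A picture is of the moment at which its call begins. There is no depth.
- robot.sign_off(): hands the job in; it is judged then, once.
The state is a dict: "t": time; "q": joint angles; "joint_velocities": joint speeds; "joint_torque": joint torques, N m; "position": TCP position; "tool_rot": TCP orientation; "wrist_force": force on the tool from outside, world axes, zero at the start; "moment": the same for the moment, N m; "gripper_width": finger opening in m; "finger_force": force on a finger pad.
Only numpy, scipy, OpenCV 4.12 (cv2) and the standard library are available. Lean on these libraries where they do the work, as an engineer would, in place of code of your own. Each camera call takes 0.05 s, during which the arm holds its last target. There are 200 camera calls.

### The job

Check that the round metal transformer can clears the height limit: slide it flat along the bench, without lifting or tipping it, in under the bar of the bridge gauge and on until it sits centred against both faces of the V-stop behind the bar. Leave it there and let go; leave the other things on the bench where they are.

Things in the scene. Friction and masses are not known exactly. Their poses are not given: they have to be found in the camera images.
- transformer: potted transformer: plain upright round metal can, 80 mm diameter, 45 mm high, its top with a small dark disc and four brass studs sunk inside the rim, 0.35 to 0.65 kg; stands loose on the bench. Origin: centre of its underside, z up. Too wide to grasp across with many grippers; push it at its side.
- height_gauge: bridge gauge fixed to the bench: metal bar on two posts, V-stop behind. Origin: on the bench below the bar's middle. Own +x: direction of pushing in, z up; open at the -x side, facing roughly to the robot's left. Posts 50 mm high, inner faces at y -68 and +68 mm, low feet out to y -110 and +110. 32 mm high cheeks and back bar close the frame to x = +85. No base plate.
- bar_middle (a point): middle of the bar's underside, 50 mm above the bench. The bar is 18 mm wide in the gauge's x and runs along its y; its top is 60 mm above the bench (screw heads at the ends: 63 mm).
- v_seat (a point): point on the bench at the gauge's origin, same axes: where the centre of the can's underside is when the can touches both V faces (the bar then crosses over the can's middle, 5 mm above it). The V: two upright plates 32 mm high, faces at 45 degrees to the gauge's x, opening to -x, apex at x = +57 mm, mouth 99 mm wide.
- big_capacitor: bystander: dark blue can capacitor, 35 mm diameter, 56 mm high, standing; origin: centre of its underside
- masking_roll: bystander: roll of beige masking tape lying flat, 90 mm diameter, 24 mm high; origin: centre of its underside
- solder_reel: bystander: small reel of solder standing on its flange, 48 mm diameter, 40 mm high; origin: centre of its underside
- red_cutters: bystander: red-handled cutters lying flat, 70 x 141 x 15 mm, long along its y; origin: centre of its underside
Things that resemble listed ones, but are neither listed nor needed, are in the scene too. Of the things like the transformer, leave any that is orange or red; of the rest the larger one is meant.

How it is judged:
By the outcome, as a careful person would: the job done as asked, in the order asked, and still so for the second after the job is handed in, with the robot touching nothing.
It also fails if it takes over 45 s, if anything falls off the work surface, if the arm or the gripper's body presses on something with over 40 N, if the wrist force passes 120 N, or if a joint passes its speed limit or range.

## Working session

There is one attempt and no reset: what is moved stays moved. The work goes in short steps, Python scripts to look and compute and a tool call to move; the robot and the scene stay as the last step left them, time stands still between calls to the robot, and variables do not carry over. Pictures are saved under pics/ and viewed, at most 10 in all, crops included, and the job is handed in when it is done.

Besides the shell and the picture viewer there is one more tool, called after "Call:" by a JSON object that holds its "method" and its "body", one argument or row to a line. drive_tool: Moves the arm, as the interface text tells. Its arguments: {"type":"object","properties":{"commands":{"type":"array","items":{"type":"object","properties":{"dx":{"type":"number"},"dy":{"type":"number"},"dz":{"type":"number"},"twist":{"type":"number"},"grip":{"type":"number"}}}},"grip_force":{"type":"number"}},"required":["commands"]}

```bash
mkdir -p pics; ls
python3 - <<'E'
from rig import robot, vision
import cv2, numpy as np
for n in ("top","side"):
    c=vision.camera(n); cv2.imwrite(f"pics/{n}0.png",c["color"][:,:,::-1]); np.save(f"pics/{n}0.npy",c,allow_pickle=True)
    print(n,c["vfov"],c["cx"],c["cy"],c.keys(),np.round(c["T"],3).tolist())
print(robot.sense())
E
```

```text
pics
top 56.722373527445676 270.41944229448 204.89162199517963 dict_keys(['color', 'vfov', 'cx', 'cy', 'T']) [[-0.015, 0.991, -0.132, 0.377], [-1.0, -0.016, -0.005, 0.033], [-0.007, 0.132, 0.991, 1.325], [0.0, 0.0, 0.0, 1.0]]
side 55.20037942621316 279.12253104486865 206.66341423440466 dict_keys(['color', 'vfov', 'cx', 'cy', 'T']) [[-0.673, 0.296, -0.678, -0.379], [-0.74, -0.3, 0.603, 0.852], [-0.025, 0.907, 0.421, 0.627], [0.0, 0.0, 0.0, 1.0]]
{'t': 0.1, 'q': array([-1.48426810e+00,  1.81478388e-01,  1.60787913e+00,  2.44544560e-05,
        1.35383143e+00, -2.06299311e-01]), 'joint_velocities': array([-0.00231561, -0.00060775, -0.00263972, -0.00020211, -0.0009638 ,
        0.00027205]), 'joint_torque': array([ 5.11550825e-04, -4.45876944e+01, -3.52237165e+01, -1.99949577e-04,
        4.14166687e-03, -2.30118764e-05]), 'position': array([ 0.16596106, -0.55001602,  0.23048167]), 'tool_rot': array([[ 9.57433051e-01,  2.88655398e-01, -1.14159830e-04],
       [ 2.88655208e-01, -9.57431791e-01,  1.59237909e-03],
       [ 3.50348571e-04, -1.55754920e-03, -9.99998726e-01]]), 'wrist_force': array([ 0.37299777,  0.2290687 , -0.70507479]), 'moment': array([ 0.0571909 , -0.02876241,  0.00943027]), 'finger_force': 0.0, 'gripper_width': 0.08517800114638711}
```

View pics/top0.png

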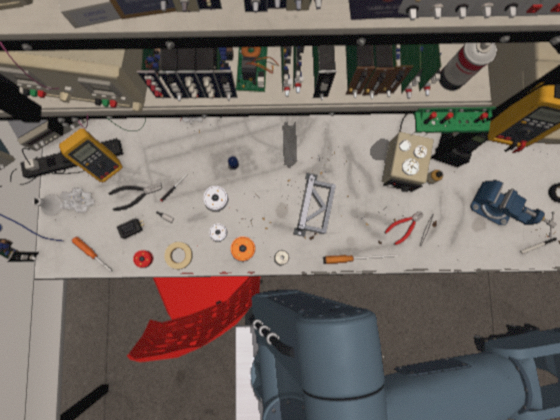

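View pics/side0.png

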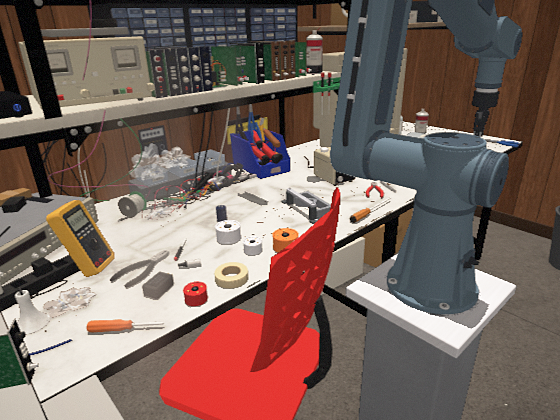

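The top view shows these candidates for the transformer: the large silver can (215,198), the small silver can (218,232), the orange can (243,248), the red can (143,259) and the small reel (281,257). I choose the large silver one at (215,198). The gauge is at about (316,205).

Run:
```python
import cv2
a=cv2.imread("pics/top0.png")[150:275,190:350]
cv2.imwrite("pics/crop0.png",cv2.resize(a,None,fx=4.8,fy=4.8,interpolation=cv2.INTER_CUBIC))
```

```text
(no output)
```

View pics/crop0.png

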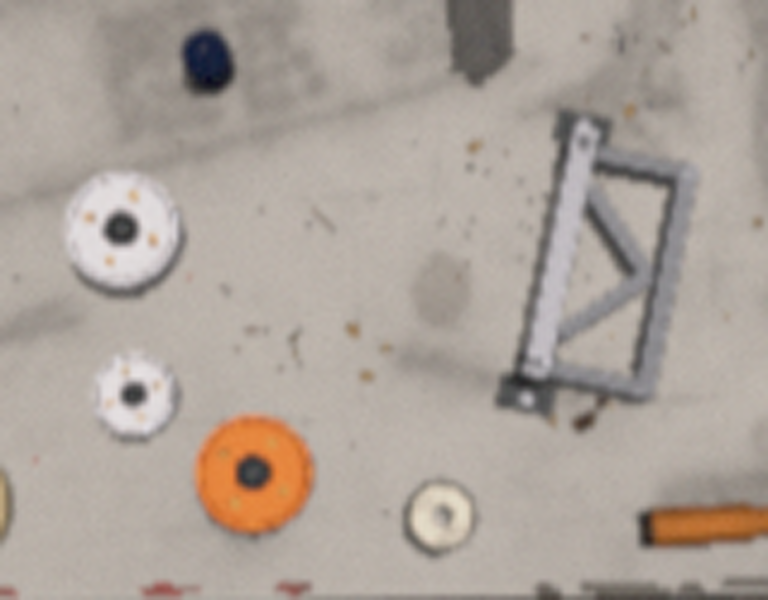

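The crop confirms the choice: the large silver can with dark disc and four brass studs is at crop (121,229). The gauge bar runs from crop (585,125) to (535,378) and the V apex is near (640,280).

```bash
cat > h.py <<'E'
import numpy as np, cv2
def load(n): return np.load(f"pics/{n}.npy",allow_pickle=True).item()
def ray(c,u,v,z):
    f=c["color"].shape[0]/2/np.tan(np.radians(c["vfov"])/2)
    d=c["T"][:3,:3]@np.array([(u-c["cx"])/f,-(v-c["cy"])/f,-1]); o=c["T"][:3,3]
    return (o+d*(z-o[2])/d[2])[:2]
def proj(c,p):
    f=c["color"].shape[0]/2/np.tan(np.radians(c["vfov"])/2)
    q=c["T"][:3,:3].T@(np.array(p)-c["T"][:3,3])
    return np.array([c["cx"]+f*q[0]/-q[2],c["cy"]-f*q[1]/-q[2]])
E
python3 - <<'E'
from h import *
c=load("top0"); im=c["color"]; g=im.astype(int)
# can: whitish blob near (215,198); disc dark
def blob(m,x0,x1,y0,y1):
    s=np.zeros(m.shape,np.uint8); s[y0:y1,x0:x1]=m[y0:y1,x0:x1]
    n,l,st,ce=cv2.connectedComponentsWithStats(s); i=1+np.argmax(st[1:,4]); return ce[i],st[i],l==i
gray=g.mean(2)
print("grays bench,can,bar",gray[215,260],gray[190,215],gray[205,307],gray[200,330])
ce,st,m=blob((gray>205).astype(np.uint8),196,234,180,216); print("can",ce,st, ray(c,*ce,.045))
cs=cv2.findContours(m.astype(np.uint8),0,1)[0][0]; (e,ax,_)=cv2.fitEllipse(cv2.convexHull(cs)); print(e,ax,ray(c,*e,.045))
d,st,_=blob((gray<110).astype(np.uint8),208,222,191,204); print("disc",d,ray(c,*d,.045))
# bar: bluish-neutral vs bench (bench warm)
r=g[:,:,2]-g[:,:,0]
print("b-r bench,bar",r[215,260],r[205,307],g[205,305:310].tolist())
ce,st,m=blob(((r>-2)&(gray>150)).astype(np.uint8),296,320,172,233); 
ys,xs=np.where(m); rc=cv2.minAreaRect(np.c_[xs,ys].astype(np.float32)); print("bar",ce,st,rc)
P=[ray(c,*p,.06) for p in cv2.boxPoints(rc)]; print(np.round(P,4)); print("mid",ray(c,*rc[0],.06),ray(c,*ce,.06))
for nm,p,z in [("s1",(585,140),.063),("s2",(537,367),.063),("apex",(637,278),.032),("backL",(692,172),.032),("backR",(650,395),.032),("cap",(205,45),.056),("sm",(134,394),.035),("orange",(253,471),.045),("reel",(440,516),.04)]:
    print(nm,np.round(ray(c,190+p[0]/4.8-.4,150+p[1]/4.8-.4,z),4))
s=load("side0")
print("side proj",proj(s,[*ray(c,*d,.045),.045]),proj(s,[*ray(c,*rc[0],.06),.06]))
a=s["color"][170:270,200:340,::-1]; cv2.imwrite("pics/crop1.png",cv2.resize(a,None,fx=5.6,fy=5.6,interpolation=cv2.INTER_CUBIC))
E
```

```text
grays bench,can,bar 182.33333333333334 219.0 194.33333333333334 144.66666666666666
can [214.62393162 197.18803419] [204 187  22  21 234] [0.57565946 0.22463283]
(214.42430114746094, 197.15211486816406) (20.120882034301758, 20.688077926635742) [0.57579121 0.22529894]
disc [214.72413793 197.4137931 ] [0.57489332 0.2242958 ]
b-r bench,bar -16 1 [[192, 187, 192], [194, 188, 193], [196, 190, 197], [189, 184, 185], [169, 161, 159]]
bar [305.80769231 204.56593407] [300 180  14  48 182] ((306.4010314941406, 203.37521362304688), (5.098856449127197, 48.45953369140625), 11.768290519714355)
[[ 0.4722 -0.0527]
 [ 0.6287 -0.0893]
 [ 0.625  -0.1057]
 [ 0.4685 -0.0689]]
mid [ 0.54795713 -0.07899289] [ 0.54404893 -0.07694173]
s1 [ 0.6292 -0.0977]
s2 [ 0.4735 -0.0607]
apex [ 0.5369 -0.1343]
backL [ 0.6113 -0.1753]
backR [ 0.4553 -0.1406]
cap [0.7023 0.1643]
sm [0.4613 0.2161]
orange [0.4069 0.1333]
reel [0.3745 0.0063]
side proj [227.75515512 224.8920614 ] [301.51943071 195.7107695 ]
```

View pics/crop1.png

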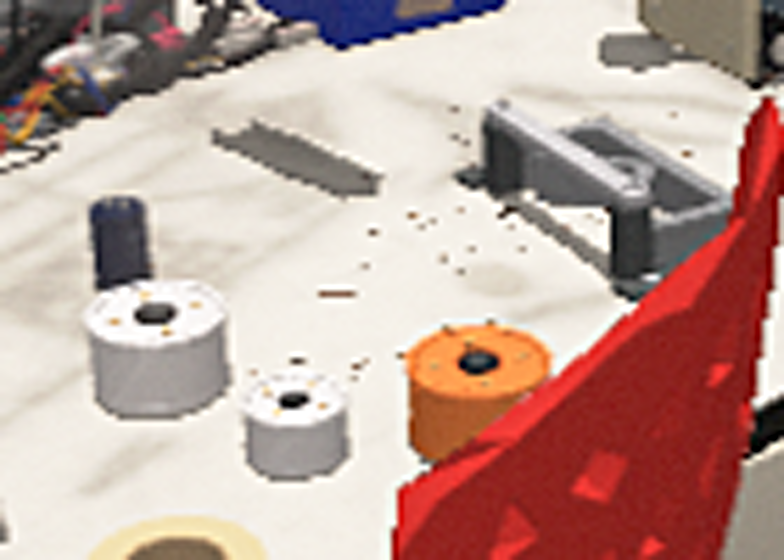

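The side crop shows the can's disc at full pixel (228,226), predicted (227.8,224.9), and the bar middle at about (301,196), predicted (301.5,195.7). The two views agree, so the calibration holds. Next I check the chair's height and compute the moves.

Run:
```python
from h import *
s=load("side0");t=load("top0")
for z in (0,.05,.1,.15,.2,.25,.3,.4):
    p=ray(s,338,193,z); print(z,np.round(p,3),"top px",np.round(proj(t,[*p,z])))
seat=np.array([.550,-.079]); u=np.array([-.2305,-.973]); u/=np.linalg.norm(u); w=np.array([-u[1],u[0]])
can=np.array([.575,.2245]); d=can-seat; print("along",d@u,"lat",d@w)
R=np.array([[.957433,.288655],[.288655,-.957432]]) # tool xy in world
p0=np.array([.16596,-.55002])
tgt=can-u*.085; print("tgt",tgt,"tool shift mm",1000*R.T@(tgt-p0), "yaw -u",np.degrees(np.arctan2(-u[1],-u[0])),"start yaw",np.degrees(np.arctan2(R[1,0],R[0,0])))
```

```text
0 [ 0.562 -0.298] top px [369. 201.]
0.05 [ 0.487 -0.206] top px [345. 222.]
0.1 [ 0.412 -0.115] top px [320. 245.]
0.15 [ 0.337 -0.023] top px [292. 270.]
0.2 [0.262 0.069] top px [261. 298.]
0.25 [0.187 0.16 ] top px [227. 329.]
0.3 [0.112 0.252] top px [188. 364.]
0.4 [-0.038  0.435] top px [ 95. 448.]
along -0.30108918989738476 lat -0.045634961673442595
tgt [0.59459388 0.30721082] tool shift mm [ 657.83218327 -697.01290706] yaw -u 76.67253414244162 start yaw 16.77745290977531
```

Call:
{"method": "drive_tool", "body": {
  "commands": [
    {"dx": 20, "dy": -21, "dz": -30},
    {"dx": 658, "dy": -697, "dz": -30},
    {"dx": 658, "dy": -697, "dz": -30},
    {"dx": 658, "dy": -697, "dz": -30},
    {"dx": 658, "dy": -697, "dz": -30},
    {"dx": 658, "dy": -697, "dz": -30},
    {"dx": 658, "dy": -697, "dz": -30},
    {"dx": 658, "dy": -697, "dz": -30},
    {"dx": 658, "dy": -697, "dz": -30},
    {"dx": 658, "dy": -697, "dz": -30},
    {"dx": 658, "dy": -697, "dz": -30},
    {"dx": 658, "dy": -697, "dz": -30}
  ]
}}

```text
validation failed for argument at $.co...
```

Call:
{"method": "drive_tool", "body": {
  "commands": [
    {"dx": 20, "dy": -21, "dz": -30, "twist": 0, "grip": -1},
    {"dx": 658, "dy": -697, "dz": -30, "twist": 0, "grip": -1},
    {"dx": 658, "dy": -697, "dz": -30, "twist": 0, "grip": -1}
  ]
}}

```text
t: 0.35
position: [0.2164, -0.4502, 0.262]
tool_rot: [[0.958, 0.287, 0.0], [0.287, -0.958, -0.001], [0.0, 0.002, -1.0]]
wrist_force: [1.6, -0.1, 0.6]
gripper_width: 0.0852
finger_force: 0.0
```

Call:
{"method": "drive_tool", "body": {
  "commands": [
    {"dx": 580, "dy": -617, "dz": 0, "twist": 0, "grip": -1},
    {"dx": 580, "dy": -617, "dz": 0, "twist": 0, "grip": -1},
    {"dx": 580, "dy": -617, "dz": 0, "twist": 0, "grip": -1},
    {"dx": 580, "dy": -617, "dz": 0, "twist": 0, "grip": -1},
    {"dx": 580, "dy": -617, "dz": 0, "twist": 0, "grip": -1},
    {"dx": 580, "dy": -617, "dz": 0, "twist": 0, "grip": -1},
    {"dx": 580, "dy": -617, "dz": 0, "twist": 0, "grip": -1},
    {"dx": 580, "dy": -617, "dz": 0, "twist": 0, "grip": -1},
    {"dx": 580, "dy": -617, "dz": 0, "twist": 0, "grip": -1},
    {"dx": 580, "dy": -617, "dz": 0, "twist": 0, "grip": -1},
    {"dx": 580, "dy": -617, "dz": 0, "twist": 0, "grip": -1},
    {"dx": 580, "dy": -617, "dz": 0, "twist": 0, "grip": -1}
  ]
}}

```text
t: 1.35
position: [0.4393, -0.0002, 0.2612]
tool_rot: [[0.957, 0.289, 0.0], [0.289, -0.957, -0.0], [0.0, 0.0, -1.0]]
wrist_force: [1.0, -1.3, -0.5]
gripper_width: 0.0855
finger_force: 0.0
```

Call:
{"method": "drive_tool", "body": {
  "commands": [
    {"dx": 238, "dy": -249, "dz": 0, "twist": -60, "grip": -0.18},
    {"dx": 238, "dy": -249, "dz": 0, "twist": -60, "grip": -0.18},
    {"dx": 238, "dy": -249, "dz": 0, "twist": -60, "grip": -0.18},
    {"dx": 238, "dy": -249, "dz": 0, "twist": -60, "grip": -0.18},
    {"dx": 238, "dy": -249, "dz": 0, "twist": -60, "grip": -0.18},
    {"dx": 238, "dy": -249, "dz": 0, "twist": -60, "grip": -0.18},
    {"dx": 238, "dy": -249, "dz": 0, "twist": -60, "grip": -0.18},
    {"dx": 238, "dy": -249, "dz": 0, "twist": -60, "grip": -0.18},
    {"dx": 238, "dy": -249, "dz": 0, "twist": -60, "grip": -0.18},
    {"dx": 238, "dy": -249, "dz": 0, "twist": -60, "grip": -0.18},
    {"dx": 238, "dy": -249, "dz": 0, "twist": -60, "grip": -0.18},
    {"dx": 238, "dy": -249, "dz": 0, "twist": -60, "grip": -0.18}
  ]
}}

```text
t: 2.35
position: [0.5945, 0.3036, 0.2608]
tool_rot: [[0.231, 0.973, -0.001], [0.973, -0.231, -0.001], [-0.001, -0.001, -1.0]]
wrist_force: [-0.4, -0.6, -0.0]
gripper_width: 0.0506
finger_force: 0.0
```

Call:
{"method": "drive_tool", "body": {
  "commands": [
    {"dx": -20, "dy": 0, "dz": 40, "twist": 0, "grip": -0.18},
    {"dx": -20, "dy": 0, "dz": 80, "twist": 0, "grip": -0.18},
    {"dx": -20, "dy": 0, "dz": 120, "twist": 0, "grip": -0.18},
    {"dx": -20, "dy": 0, "dz": 160, "twist": 0, "grip": -0.18},
    {"dx": -20, "dy": 0, "dz": 200, "twist": 0, "grip": -0.18},
    {"dx": -20, "dy": 0, "dz": 225, "twist": 0, "grip": -0.18},
    {"dx": -20, "dy": 0, "dz": 240, "twist": 0, "grip": -0.18},
    {"dx": -20, "dy": 0, "dz": 250, "twist": 0, "grip": -0.18},
    {"dx": -20, "dy": 0, "dz": 250, "twist": 0, "grip": -0.18},
    {"dx": -20, "dy": 0, "dz": 250, "twist": 0, "grip": -0.18}
  ]
}}

```text
t: 3.18
position: [0.5915, 0.2849, 0.0128]
tool_rot: [[0.23, 0.973, 0.002], [0.973, -0.23, 0.0], [0.001, 0.002, -1.0]]
wrist_force: [1.2, 1.4, 1.5]
gripper_width: 0.0505
finger_force: 0.0
```

Run:
```python
from rig import robot, vision
import cv2, numpy as np
ims=[]
for n in ("top","side"):
    c=vision.camera(n); np.save(f"pics/{n}1.npy",c,allow_pickle=True); a=c["color"][:,:,::-1]
    a=a[150:250,160:260] if n=="top" else a[170:270,160:260]
    ims.append(cv2.resize(a,None,fx=4,fy=4,interpolation=cv2.INTER_CUBIC))
cv2.imwrite("pics/b.png",np.hstack(ims)); print(robot.sense()["position"])
```

```text
[0.59239679 0.28549453 0.01388382]
```

View pics/b.png

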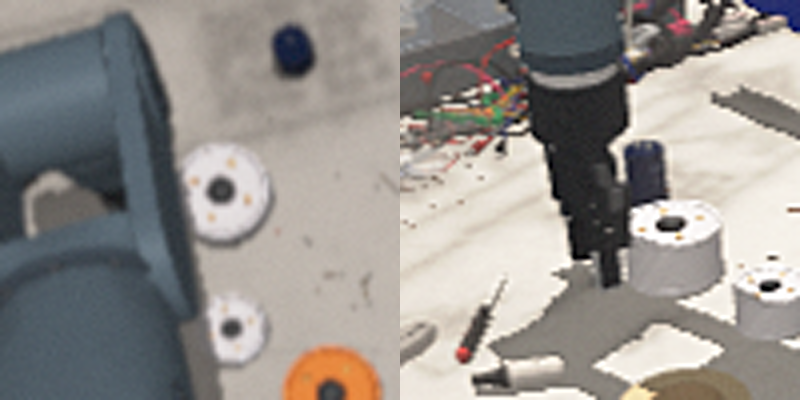

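Call:
{"method": "drive_tool", "body": {
  "commands": [
    {"dx": -8, "dy": -2, "dz": 0, "twist": 0, "grip": -0.18},
    {"dx": -15, "dy": -2, "dz": 0, "twist": 0, "grip": -0.18},
    {"dx": -21, "dy": -2, "dz": 0, "twist": 0, "grip": -0.18},
    {"dx": -27, "dy": -1, "dz": 0, "twist": 0, "grip": -0.18},
    {"dx": -35, "dy": 1, "dz": 0, "twist": 0, "grip": -0.18},
    {"dx": -44, "dy": 4, "dz": 0, "twist": 0, "grip": -0.18},
    {"dx": -54, "dy": 7, "dz": 0, "twist": 0, "grip": -0.18},
    {"dx": -64, "dy": 10, "dz": 0, "twist": 0, "grip": -0.18},
    {"dx": -74, "dy": 13, "dz": 0, "twist": 0, "grip": -0.18},
    {"dx": -84, "dy": 16, "dz": 0, "twist": 0, "grip": -0.18},
    {"dx": -94, "dy": 19, "dz": 0, "twist": 0, "grip": -0.18},
    {"dx": -102, "dy": 21, "dz": 0, "twist": 0, "grip": -0.18}
  ]
}}

```text
t: 4.28
position: [0.5881, 0.1806, 0.012]
tool_rot: [[0.229, 0.973, 0.001], [0.973, -0.229, 0.001], [0.001, 0.001, -1.0]]
wrist_force: [-0.2, 5.2, 3.5]
gripper_width: 0.0506
finger_force: 3.1
```

```bash
cat > m.py <<'E'
from rig import robot, vision
from h import *
import sys
k=sys.argv[1]; st=robot.sense()
seat=np.array([.550,-.079]); u=np.array([-.2305,-.973]); w=-np.array([u[1],-u[0]])
p=st["position"]; d=p[:2]-seat; print("t",st["t"],"z",p[2],"TCP in gauge mm",1000*d@u,1000*d@w,"F u,w,z",st["wrist_force"][:2]@u,st["wrist_force"][:2]@w,st["wrist_force"][2])
ims=[]
for n in ("top","side"):
    c=vision.camera(n); np.save(f"pics/{n}{k}.npy",c,allow_pickle=True)
    e=proj(c,[*(p[:2]+u*.042),.045]); x,y=int(max(e[0]-50,0)),int(max(e[1]-50,0)); print(n,"crop origin",x,y,"expected disc in crop",(e-[x,y])*4)
    ims.append(cv2.resize(c["color"][y:y+100,x:x+100,::-1],None,fx=4,fy=4,interpolation=cv2.INTER_CUBIC))
cv2.imwrite(f"pics/m{k}.png",np.hstack(ims))
E
python3 m.py 2
```

```text
t 4.2833 z 0.012000360954931694 TCP in gauge mm -261.3481379475642 -22.7581083057507 F u,w,z -5.012682458516405 -1.3506680424937596 3.5156470656542878
top crop origin 190 145 expected disc in crop [200.39781179 203.85407154]
side crop origin 198 166 expected disc in crop [200.37705081 200.56460438]
```

View pics/m2.png

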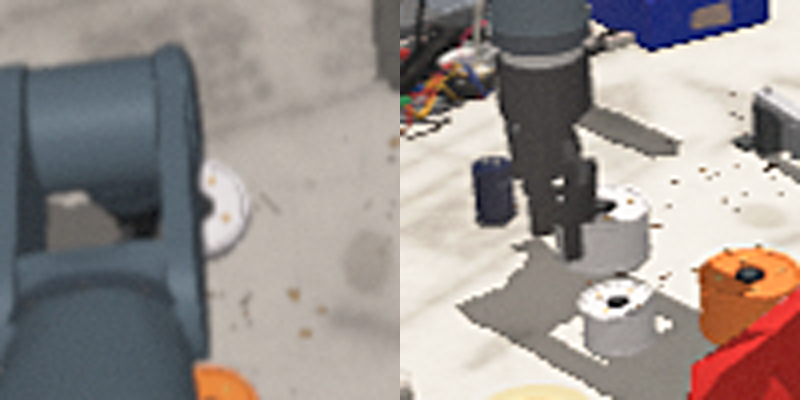

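Call:
{"method": "drive_tool", "body": {
  "commands": [
    {"dx": -7, "dy": 2, "dz": 0, "twist": 0, "grip": -0.18},
    {"dx": -16, "dy": 4, "dz": 0, "twist": 0, "grip": -0.18},
    {"dx": -26, "dy": 6, "dz": 0, "twist": 0, "grip": -0.18},
    {"dx": -36, "dy": 9, "dz": 0, "twist": 0, "grip": -0.18},
    {"dx": -46, "dy": 12, "dz": 0, "twist": 0, "grip": -0.18},
    {"dx": -56, "dy": 15, "dz": 0, "twist": 0, "grip": -0.18},
    {"dx": -66, "dy": 18, "dz": 0, "twist": 0, "grip": -0.18},
    {"dx": -76, "dy": 20, "dz": 0, "twist": 0, "grip": -0.18},
    {"dx": -86, "dy": 22, "dz": 0, "twist": 0, "grip": -0.18},
    {"dx": -96, "dy": 23, "dz": 0, "twist": 0, "grip": -0.18},
    {"dx": -106, "dy": 23, "dz": 0, "twist": 0, "grip": -0.18},
    {"dx": -114, "dy": 23, "dz": 0, "twist": 0, "grip": -0.18}
  ]
}}

```text
t: 5.38
position: [0.5838, 0.0636, 0.0113]
tool_rot: [[0.229, 0.973, 0.0], [0.973, -0.229, -0.0], [-0.0, 0.0, -1.0]]
wrist_force: [1.6, 4.5, 2.5]
gripper_width: 0.0505
finger_force: 2.6
```

```bash
python3 m.py 3
```

```text
t 5.3833 z 0.011258936380372057 TCP in gauge mm -146.50802663497691 0.0021988846435997017 F u,w,z -4.783095459298462 0.46457158505751267 2.461437096808497
top crop origin 225 146 expected disc in crop [200.9622932  202.75544239]
side crop origin 225 155 expected disc in crop [201.72167071 203.67377978]
```

View pics/m3.png

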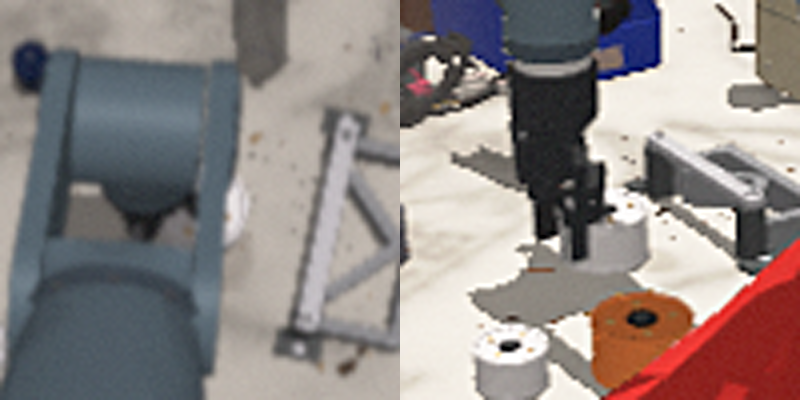

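Call:
{"method": "drive_tool", "body": {
  "commands": [
    {"dx": -7, "dy": 0, "dz": 0, "twist": 0, "grip": -0.18},
    {"dx": -16, "dy": 0, "dz": 0, "twist": 0, "grip": -0.18},
    {"dx": -26, "dy": 0, "dz": 0, "twist": 0, "grip": -0.18},
    {"dx": -36, "dy": 0, "dz": 0, "twist": 0, "grip": -0.18},
    {"dx": -46, "dy": 0, "dz": 0, "twist": 0, "grip": -0.18},
    {"dx": -56, "dy": 0, "dz": 0, "twist": 0, "grip": -0.18},
    {"dx": -64, "dy": 0, "dz": 0, "twist": 0, "grip": -0.18},
    {"dx": -71, "dy": 0, "dz": 0, "twist": 0, "grip": -0.18},
    {"dx": -77, "dy": 0, "dz": 0, "twist": 0, "grip": -0.18},
    {"dx": -82, "dy": 0, "dz": 0, "twist": 0, "grip": -0.18},
    {"dx": -86, "dy": 0, "dz": 0, "twist": 0, "grip": -0.18},
    {"dx": -88, "dy": 0, "dz": 0, "twist": 0, "grip": -0.18}
  ]
}}

```text
t: 6.48
position: [0.5636, -0.0214, 0.0112]
tool_rot: [[0.229, 0.973, -0.0], [0.973, -0.229, -0.0], [-0.0, -0.0, -1.0]]
wrist_force: [0.7, 2.9, -2.1]
gripper_width: 0.0502
finger_force: 1.3
```

```bash
python3 m.py 4
```

```text
t 6.4833 z 0.011195801469188603 TCP in gauge mm -59.204837918546964 -0.05718921362914422 F u,w,z -2.9676622134335773 0.06473758779690895 -2.0676280950495665
top crop origin 250 152 expected disc in crop [203.68557453 201.16172014]
side crop origin 247 150 expected disc in crop [200.04209986 201.82007739]
```

View pics/m4.png

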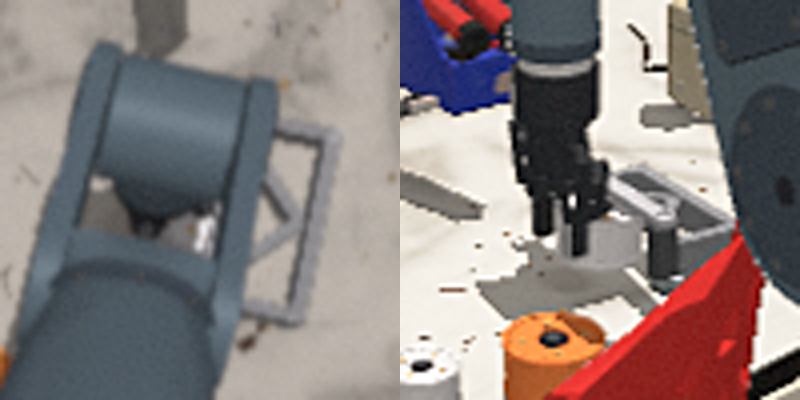

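Call:
{"method": "drive_tool", "body": {
  "commands": [
    {"dx": 10, "dy": 0, "dz": 0, "twist": 0, "grip": -0.18},
    {"dx": 22, "dy": 0, "dz": 0, "twist": 0, "grip": -0.18},
    {"dx": 22, "dy": 0, "dz": 0, "twist": 0, "grip": 1},
    {"dx": 22, "dy": 0, "dz": 0, "twist": 0, "grip": 1},
    {"dx": 22, "dy": 0, "dz": 0, "twist": 0, "grip": 1},
    {"dx": 22, "dy": 0, "dz": 0, "twist": 0, "grip": 1},
    {"dx": 22, "dy": 0, "dz": 0, "twist": 0, "grip": 1},
    {"dx": 17, "dy": 0, "dz": 0, "twist": 0, "grip": 1},
    {"dx": 12, "dy": 0, "dz": 0, "twist": 0, "grip": 1},
    {"dx": 8, "dy": 0, "dz": 0, "twist": 0, "grip": 1},
    {"dx": 4, "dy": 0, "dz": 0, "twist": 0, "grip": 1},
    {"dx": 2, "dy": 0, "dz": 0, "twist": 0, "grip": 1}
  ]
}}

```text
t: 7.58
position: [0.5641, -0.0194, 0.0112]
tool_rot: [[0.23, 0.973, 0.0], [0.973, -0.23, 0.001], [0.001, -0.0, -1.0]]
wrist_force: [1.4, 2.3, -0.3]
gripper_width: 0.0
finger_force: 1.6
```

Call:
{"method": "drive_tool", "body": {
  "commands": [
    {"dx": -1, "dy": 0, "dz": 0, "twist": 0, "grip": 1},
    {"dx": -2, "dy": 0, "dz": 0, "twist": 0, "grip": 1},
    {"dx": -3, "dy": 0, "dz": 0, "twist": 0, "grip": 1},
    {"dx": -4, "dy": 0, "dz": 0, "twist": 0, "grip": 1},
    {"dx": -5, "dy": 0, "dz": 0, "twist": 0, "grip": 1},
    {"dx": -6, "dy": 0, "dz": 0, "twist": 0, "grip": 1}
  ]
}}

```text
t: 8.08
position: [0.5628, -0.0247, 0.0112]
tool_rot: [[0.229, 0.974, -0.0], [0.974, -0.229, 0.0], [0.0, -0.0, -1.0]]
wrist_force: [0.4, 3.2, -0.4]
gripper_width: 0.0
finger_force: 1.6
```

Call:
{"method": "drive_tool", "body": {
  "commands": [
    {"dx": -1, "dy": 0, "dz": 0, "twist": 0, "grip": 1},
    {"dx": -2, "dy": 0, "dz": 0, "twist": 0, "grip": 1},
    {"dx": -3, "dy": 0, "dz": 0, "twist": 0, "grip": 1},
    {"dx": -3, "dy": 0, "dz": 0, "twist": 0, "grip": 1}
  ]
}}

```text
t: 8.42
position: [0.5633, -0.0271, 0.0115]
tool_rot: [[0.229, 0.973, 0.003], [0.973, -0.229, 0.001], [0.002, 0.002, -1.0]]
wrist_force: [4.2, 7.1, -2.8]
gripper_width: 0.0002
finger_force: 3.9
```

Call:
{"method": "drive_tool", "body": {
  "commands": [
    {"dx": -1, "dy": 0, "dz": 0, "twist": 0, "grip": 1},
    {"dx": -2, "dy": 0, "dz": 0, "twist": 0, "grip": 1},
    {"dx": -2, "dy": 0, "dz": 0, "twist": 0, "grip": 1}
  ]
}}

```text
t: 8.67
position: [0.5642, -0.028, 0.012]
tool_rot: [[0.229, 0.973, 0.006], [0.973, -0.229, 0.002], [0.004, 0.005, -1.0]]
wrist_force: [8.9, 11.6, -3.0]
gripper_width: -0.0
finger_force: 7.2
```

The wrist force has a +w part of about 6 N. The can is riding on the -w V face, so I'll ease the tool toward +w and let it slide to the centre.

Call:
{"method": "drive_tool", "body": {
  "commands": [
    {"dx": 0, "dy": 2, "dz": 0, "twist": 0, "grip": 1},
    {"dx": 0, "dy": 4, "dz": 0, "twist": 0, "grip": 1},
    {"dx": -1, "dy": 5, "dz": 0, "twist": 0, "grip": 1},
    {"dx": -1, "dy": 5, "dz": 0, "twist": 0, "grip": 1}
  ]
}}

```text
t: 9.0
position: [0.5682, -0.0307, 0.0117]
tool_rot: [[0.229, 0.973, 0.004], [0.973, -0.229, 0.001], [0.002, 0.003, -1.0]]
wrist_force: [6.7, 9.1, -2.0]
gripper_width: -0.0002
finger_force: 5.2
```

```bash
python3 m.py 5
```

```text
t 9.0 z 0.011698056621171567 TCP in gauge mm -51.147006334997194 6.555591431313413 F u,w,z -10.41467381508608 4.437614680500549 -2.030165657478385
top crop origin 253 150 expected disc in crop [202.82592895 203.5249595 ]
side crop origin 247 149 expected disc in crop [203.90887153 201.31665594]
```

Call:
{"method": "drive_tool", "body": {
  "commands": [
    {"dx": 10, "dy": -3, "dz": 0, "twist": 0, "grip": 1},
    {"dx": 40, "dy": -6, "dz": 0, "twist": 0, "grip": 1},
    {"dx": 80, "dy": -6, "dz": 0, "twist": 0, "grip": 1},
    {"dx": 110, "dy": -6, "dz": 0, "twist": 0, "grip": 1},
    {"dx": 110, "dy": -6, "dz": 0, "twist": 0, "grip": 1},
    {"dx": 110, "dy": -6, "dz": 0, "twist": 0, "grip": 1}
  ]
}}

```text
t: 9.6
position: [0.5855, 0.0779, 0.0112]
tool_rot: [[0.226, 0.974, -0.0], [0.974, -0.226, -0.001], [-0.001, -0.0, -1.0]]
wrist_force: [-0.1, -0.1, 0.3]
gripper_width: -0.0002
finger_force: 0.0
```

```bash
python3 m.py 6
cat > v.py <<'E'
from h import *
import sys
k=sys.argv[1]; ims=[]
c=load("top"+k); a=c["color"][172:242,282:342,::-1]; ims.append(cv2.resize(a,(514,600),interpolation=cv2.INTER_CUBIC))
c=load("side"+k); a=c["color"][175:235,272:300,::-1]; ims.append(cv2.resize(a,(280,600),interpolation=cv2.INTER_CUBIC))
cv2.imwrite(f"pics/v{k}.png",np.hstack(ims))
E
python3 v.py 6
```

```text
t 9.6 z 0.011165647365207702 TCP in gauge mm -160.80956128558054 -1.648750196895521 F u,w,z 0.15604487641681555 -0.05655287039019787 0.3283380657814264
top crop origin 220 146 expected disc in crop [203.7506613  201.02096189]
side crop origin 222 157 expected disc in crop [200.04086447 200.05604492]
```

View pics/v6.png

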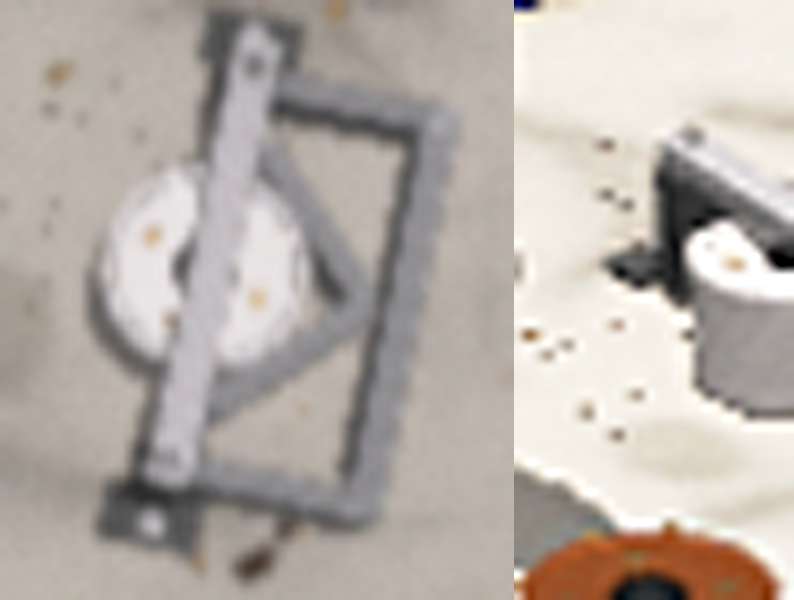

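```bash
cat > f.py <<'E'
from h import *
import sys
from scipy.optimize import least_squares
k=sys.argv[1]; c=load("top"+k); s=600/70
px=lambda x,y:(282+(x+.5)/s-.5,172+(y+.5)/s-.5)
seat=np.array([.550,-.079]); u=np.array([-.2305,-.973]); w=np.array([-u[1],u[0]])
G=lambda p:np.round(1000*np.array([(p-seat)@u,(p-seat)@w]),1)
for n,x,y,z in [("bar mid",212,262.5,.063),("studs",205,266,.044)]: print(n,G(ray(c,*px(x,y),z)))
g=cv2.resize(c["color"],None,fx=4,fy=4,interpolation=cv2.INTER_CUBIC).astype(float).mean(2)
# left/upper-left rim: bright-to-bench edge along rays from nominal centre; fit circle of 40 mm at z=.045
for thr in (200,207):
    pts=[]
    for a in np.radians(np.r_[-60:61:5]):  # directions about -u side
        dirv=-u*np.cos(a)+w*np.sin(a)
        prev=None
        for r in np.arange(.048,.030,-.0002):
            q=proj(c,[*(seat+dirv*r),.045]); v=g[int(round((q[1]+.5)*4-.5)),int(round((q[0]+.5)*4-.5))]
            if v>thr: pts.append(seat+dirv*r); break
    pts=np.array(pts)
    for R in (.0395,.0385): 
        f=least_squares(lambda p:np.hypot(*(pts-p).T)-R,seat,loss="soft_l1",f_scale=.001); print(thr,R,len(pts),G(f.x),"rms mm",1e3*np.sqrt(np.mean(f.fun**2)))
E
python3 f.py 6
```

```text
bar mid [-0.9  1.3]
studs [-2.2  2.4]
200 0.0395 25 [0.5 3.5] rms mm 1.8838381370690016
200 0.0385 25 [-0.8  3.3] rms mm 1.880431304323983
207 0.0395 25 [3.4 2.6] rms mm 1.5870939502587607
207 0.0385 25 [2.3 2.4] rms mm 1.5635438973412674
```

Call:
{"method": "drive_tool", "body": {
  "commands": [
    {"dx": -30, "dy": 3, "dz": 0, "twist": 0, "grip": 1},
    {"dx": -65, "dy": 3, "dz": 0, "twist": 0, "grip": 1},
    {"dx": -90, "dy": 3, "dz": 0, "twist": 0, "grip": 1},
    {"dx": -100, "dy": 3, "dz": 0, "twist": 0, "grip": 1},
    {"dx": -104, "dy": 3, "dz": 0, "twist": 0, "grip": 1},
    {"dx": -107, "dy": 3, "dz": 0, "twist": 0, "grip": 1},
    {"dx": -109, "dy": 3, "dz": 0, "twist": 0, "grip": 1},
    {"dx": -110, "dy": 3, "dz": 0, "twist": 0, "grip": 1},
    {"dx": -111, "dy": 3, "dz": 0, "twist": 0, "grip": 1},
    {"dx": -112, "dy": 3, "dz": 0, "twist": 0, "grip": 1},
    {"dx": -112, "dy": 3, "dz": 0, "twist": 0, "grip": 1}
  ]
}}

```text
t: 10.62
position: [0.5647, -0.0304, 0.0117]
tool_rot: [[0.228, 0.974, 0.004], [0.974, -0.228, 0.002], [0.003, 0.003, -1.0]]
wrist_force: [5.8, 7.6, -1.7]
gripper_width: 0.0001
finger_force: 4.7
```

```bash
python3 m.py 7
```

```text
t 10.6167 z 0.011696337079566986 TCP in gauge mm -50.70756699847914 3.141001985607724 F u,w,z -8.776736815204012 3.8701328499285186 -1.6515581592012767
top crop origin 253 151 expected disc in crop [202.50120499 203.61430849]
side crop origin 248 149 expected disc in crop [202.32358651 202.52054182]
```

Call:
{"method": "drive_tool", "body": {
  "commands": [
    {"dx": 12, "dy": 0, "dz": 0, "twist": 0, "grip": 1},
    {"dx": 24, "dy": -20, "dz": 0, "twist": 0, "grip": 1},
    {"dx": 24, "dy": -56, "dz": 0, "twist": 0, "grip": 1},
    {"dx": 14, "dy": -56, "dz": 0, "twist": 0, "grip": 1},
    {"dx": 4, "dy": -56, "dz": 0, "twist": 0, "grip": 1},
    {"dx": 4, "dy": -56, "dz": 0, "twist": 0, "grip": 1}
  ]
}}

```text
t: 11.22
position: [0.5098, -0.017, 0.0116]
tool_rot: [[0.228, 0.974, 0.001], [0.974, -0.228, -0.001], [-0.001, 0.001, -1.0]]
wrist_force: [-0.5, -0.2, -0.5]
gripper_width: 0.0
finger_force: 0.0
```

```bash
python3 m.py 8
```

```text
t 11.2167 z 0.011559513563116602 TCP in gauge mm -51.05303979691298 -53.45137015995681 F u,w,z 0.3458461688512422 -0.4320993100622684 -0.4785327660067423
top crop origin 250 168 expected disc in crop [200.03701441 201.82552624]
side crop origin 257 155 expected disc in crop [200.19032705 201.06745749]
```

Push diagonally, parallel to the -w face.

Call:
{"method": "drive_tool", "body": {
  "commands": [
    {"dx": -2, "dy": 2, "dz": 0, "twist": 0, "grip": 1},
    {"dx": -4, "dy": 4, "dz": 0, "twist": 0, "grip": 1},
    {"dx": -6, "dy": 6, "dz": 0, "twist": 0, "grip": 1},
    {"dx": -8, "dy": 8, "dz": 0, "twist": 0, "grip": 1},
    {"dx": -9, "dy": 9, "dz": 0, "twist": 0, "grip": 1},
    {"dx": -10, "dy": 10, "dz": 0, "twist": 0, "grip": 1},
    {"dx": -11, "dy": 11, "dz": 0, "twist": 0, "grip": 1}
  ]
}}

```text
t: 11.9
position: [0.5176, -0.0297, 0.0112]
tool_rot: [[0.229, 0.973, -0.0], [0.973, -0.229, 0.0], [0.0, -0.0, -1.0]]
wrist_force: [-0.2, 0.2, 0.5]
gripper_width: 0.0
finger_force: 0.0
```

Call:
{"method": "drive_tool", "body": {
  "commands": [
    {"dx": -1, "dy": 1, "dz": 0, "twist": 0, "grip": 1},
    {"dx": -2, "dy": 2, "dz": 0, "twist": 0, "grip": 1},
    {"dx": -2, "dy": 2, "dz": 0, "twist": 0, "grip": 1}
  ]
}}

```text
t: 12.15
position: [0.5192, -0.0322, 0.0113]
tool_rot: [[0.229, 0.973, 0.0], [0.973, -0.229, -0.0], [-0.0, 0.0, -1.0]]
wrist_force: [0.3, -0.5, -1.0]
gripper_width: 0.0002
finger_force: 0.0
```

Call:
{"method": "drive_tool", "body": {
  "commands": [
    {"dx": -1, "dy": 1, "dz": 0, "twist": 0, "grip": 1},
    {"dx": -2, "dy": 2, "dz": 0, "twist": 0, "grip": 1},
    {"dx": -3, "dy": 3, "dz": 0, "twist": 0, "grip": 1},
    {"dx": -3, "dy": 3, "dz": 0, "twist": 0, "grip": 1}
  ]
}}

```text
t: 12.48
position: [0.5212, -0.0355, 0.0112]
tool_rot: [[0.229, 0.973, -0.0], [0.973, -0.229, 0.0], [0.0, -0.0, -1.0]]
wrist_force: [-0.5, 0.3, 1.1]
gripper_width: 0.0002
finger_force: 0.4
```

Call:
{"method": "drive_tool", "body": {
  "commands": [
    {"dx": -1, "dy": 1, "dz": 0, "twist": 0, "grip": 1},
    {"dx": -2, "dy": 2, "dz": 0, "twist": 0, "grip": 1},
    {"dx": -2, "dy": 2, "dz": 0, "twist": 0, "grip": 1}
  ]
}}

```text
t: 12.73
position: [0.5223, -0.0374, 0.0111]
tool_rot: [[0.229, 0.974, -0.001], [0.974, -0.229, 0.001], [0.001, -0.001, -1.0]]
wrist_force: [-2.4, 4.0, 1.6]
gripper_width: -0.0001
finger_force: 2.3
```

Call:
{"method": "drive_tool", "body": {
  "commands": [
    {"dx": -1, "dy": 1, "dz": 0, "twist": 0, "grip": 1},
    {"dx": -2, "dy": 2, "dz": 0, "twist": 0, "grip": 1},
    {"dx": -2, "dy": 2, "dz": 0, "twist": 0, "grip": 1}
  ]
}}

```text
t: 12.98
position: [0.5225, -0.0378, 0.011]
tool_rot: [[0.229, 0.973, -0.004], [0.973, -0.229, 0.004], [0.003, -0.005, -1.0]]
wrist_force: [-6.0, 14.1, 8.5]
gripper_width: 0.0002
finger_force: 7.3
```

```bash
python3 m.py 9
```

```text
t 12.9833 z 0.010999636925637008 TCP in gauge mm -33.714231021584666 -36.286328012198645 F u,w,z -12.331682337933385 -9.100086167524836 8.495988165380806
top crop origin 256 164 expected disc in crop [200.85738567 202.12457745]
side crop origin 258 152 expected disc in crop [202.32855428 201.75137327]
```

Call:
{"method": "drive_tool", "body": {
  "commands": [
    {"dx": 12, "dy": -12, "dz": 0, "twist": 0, "grip": 1},
    {"dx": 40, "dy": -12, "dz": 0, "twist": 0, "grip": 1},
    {"dx": 42, "dy": 26, "dz": 0, "twist": 0, "grip": 1},
    {"dx": 42, "dy": 60, "dz": 0, "twist": 0, "grip": 1},
    {"dx": 42, "dy": 86, "dz": 0, "twist": 0, "grip": 1},
    {"dx": 28, "dy": 86, "dz": 0, "twist": 0, "grip": 1},
    {"dx": 14, "dy": 86, "dz": 0, "twist": 0, "grip": 1},
    {"dx": 11, "dy": 83, "dz": 0, "twist": 0, "grip": 1},
    {"dx": 8, "dy": 80, "dz": 0, "twist": 0, "grip": 1},
    {"dx": 6, "dy": 78, "dz": 0, "twist": 0, "grip": 1},
    {"dx": 5, "dy": 77, "dz": 0, "twist": 0, "grip": 1},
    {"dx": 5, "dy": 77, "dz": 0, "twist": 0, "grip": 1}
  ]
}}

```text
t: 14.08
position: [0.6, -0.0526, 0.0113]
tool_rot: [[0.229, 0.973, 0.0], [0.973, -0.229, 0.001], [0.001, 0.0, -1.0]]
wrist_force: [1.4, 1.3, -2.1]
gripper_width: 0.0002
finger_force: 0.9
```

```bash
python3 m.py 10
```

```text
t 14.0833 z 0.01134367885863075 TCP in gauge mm -37.24072748674136 42.51009308626729 F u,w,z -1.5668509010566771 1.0195524776616098 -2.0725117349545963
top crop origin 260 141 expected disc in crop [200.02223664 201.34933129]
side crop origin 246 145 expected disc in crop [200.41510658 200.59633693]
```

Call:
{"method": "drive_tool", "body": {
  "commands": [
    {"dx": -1, "dy": -1, "dz": 0, "twist": 0, "grip": 1},
    {"dx": -2, "dy": -2, "dz": 0, "twist": 0, "grip": 1},
    {"dx": -2, "dy": -2, "dz": 0, "twist": 0, "grip": 1}
  ]
}}

```text
t: 14.43
position: [0.5997, -0.0531, 0.0119]
tool_rot: [[0.229, 0.973, 0.004], [0.973, -0.229, 0.002], [0.003, 0.004, -1.0]]
wrist_force: [7.0, 7.1, -2.8]
gripper_width: 0.0002
finger_force: 5.0
```

Call:
{"method": "drive_tool", "body": {
  "commands": [
    {"dx": -1, "dy": -1, "dz": 0, "twist": 0, "grip": 1},
    {"dx": -2, "dy": -2, "dz": 0, "twist": 0, "grip": 1},
    {"dx": -2, "dy": -2, "dz": 0, "twist": 0, "grip": 1}
  ]
}}

```text
t: 14.68
position: [0.5995, -0.0535, 0.0127]
tool_rot: [[0.229, 0.973, 0.009], [0.973, -0.229, 0.003], [0.005, 0.008, -1.0]]
wrist_force: [13.4, 13.3, -2.7]
gripper_width: 0.0
finger_force: 9.4
```

Both diagonal pushes ended on a hard stop. I back off, lift clear and look.

Call:
{"method": "drive_tool", "body": {
  "commands": [
    {"dx": 12, "dy": 12, "dz": 0, "twist": 0, "grip": 1},
    {"dx": 40, "dy": 12, "dz": 0, "twist": 0, "grip": 1},
    {"dx": 80, "dy": 0, "dz": 0, "twist": 0, "grip": 1},
    {"dx": 120, "dy": -20, "dz": 0, "twist": 0, "grip": 1},
    {"dx": 130, "dy": -40, "dz": -30, "twist": 0, "grip": 1},
    {"dx": 130, "dy": -40, "dz": -60, "twist": 0, "grip": 1},
    {"dx": 130, "dy": -40, "dz": -90, "twist": 0, "grip": 1},
    {"dx": 130, "dy": -40, "dz": -90, "twist": 0, "grip": 1}
  ]
}}

```text
t: 15.35
position: [0.5902, 0.0802, 0.1079]
tool_rot: [[0.227, 0.974, 0.01], [0.974, -0.227, -0.001], [0.001, 0.01, -1.0]]
wrist_force: [0.9, -0.0, 0.9]
gripper_width: -0.0
finger_force: 0.0
```

```bash
python3 m.py 11; python3 v.py 11; python3 f.py 11
```

```text
t 15.35 z 0.10792602265678142 TCP in gauge mm -164.19687316571296 2.4252212348604876 F u,w,z -0.18702765950415395 0.8680547369212568 0.8750728213285357
top crop origin 220 144 expected disc in crop [200.83365728 203.4340512 ]
side crop origin 220 156 expected disc in crop [202.3542611  203.24496812]
bar mid [-0.9  1.3]
studs [-2.2  2.4]
200 0.0395 25 [1.  4.7] rms mm 0.8545118035871014
200 0.0385 25 [-0.1  4.6] rms mm 0.7333642778716144
207 0.0395 25 [2.6 3.6] rms mm 1.5965033793044792
207 0.0385 25 [1.4 3.6] rms mm 1.5221923947361253
```

View pics/v11.png

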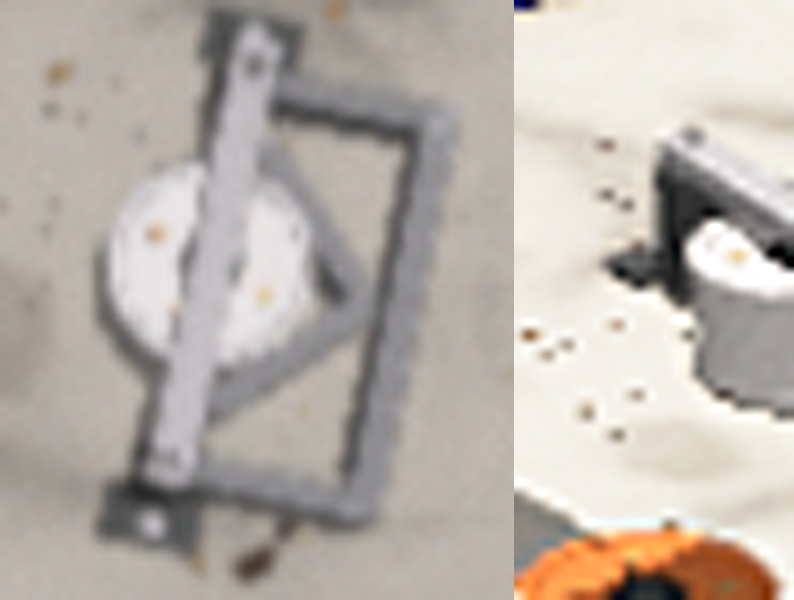

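The can moved about 2 mm deeper and the disc now shows evenly on both sides of the bar. Stud centre is at crop (211,264) and bar middle at (212,262). One gentle straight push will confirm the seating.

Call:
{"method": "drive_tool", "body": {
  "commands": [
    {"dx": 0, "dy": 0, "dz": 35, "twist": 0, "grip": 1},
    {"dx": 0, "dy": 0, "dz": 70, "twist": 0, "grip": 1},
    {"dx": 0, "dy": 0, "dz": 96, "twist": 0, "grip": 1},
    {"dx": -35, "dy": 0, "dz": 96, "twist": 0, "grip": 1},
    {"dx": -70, "dy": 0, "dz": 96, "twist": 0, "grip": 1},
    {"dx": -96, "dy": 0, "dz": 96, "twist": 0, "grip": 1},
    {"dx": -105, "dy": 0, "dz": 96, "twist": 0, "grip": 1},
    {"dx": -109, "dy": 0, "dz": 96, "twist": 0, "grip": 1},
    {"dx": -112, "dy": 0, "dz": 96, "twist": 0, "grip": 1},
    {"dx": -114, "dy": 0, "dz": 96, "twist": 0, "grip": 1},
    {"dx": -115, "dy": 0, "dz": 96, "twist": 0, "grip": 1},
    {"dx": -115, "dy": 0, "dz": 96, "twist": 0, "grip": 1}
  ]
}}

```text
t: 16.45
position: [0.5597, -0.0297, 0.0046]
tool_rot: [[0.228, 0.974, -0.001], [0.974, -0.227, 0.002], [0.002, -0.001, -1.0]]
wrist_force: [1.6, 5.6, -1.6]
gripper_width: 0.0001
finger_force: 0.0
```

Call:
{"method": "drive_tool", "body": {
  "commands": [
    {"dx": -1, "dy": 0, "dz": 0, "twist": 0, "grip": 1},
    {"dx": -2, "dy": 0, "dz": 0, "twist": 0, "grip": 1},
    {"dx": -2, "dy": 0, "dz": 0, "twist": 0, "grip": 1}
  ]
}}

```text
t: 16.7
position: [0.5596, -0.03, 0.0048]
tool_rot: [[0.227, 0.974, -0.0], [0.974, -0.227, 0.004], [0.004, -0.001, -1.0]]
wrist_force: [3.6, 13.3, -1.7]
gripper_width: -0.0002
finger_force: 0.0
```

```bash
python3 m.py 12
```

```text
t 16.7 z 0.004795656609006146 TCP in gauge mm -49.944836255138554 -1.9243344934411617 F u,w,z -13.747265469237853 0.4654157816946223 -1.6680503568317397
top crop origin 253 153 expected disc in crop [202.14992404 201.71430711]
side crop origin 249 150 expected disc in crop [202.02762095 200.28735176]
```

The push meets a hard stop with no lateral force, so the can is seated on both faces. I retreat.

Call:
{"method": "drive_tool", "body": {
  "commands": [
    {"dx": 10, "dy": 0, "dz": 0, "twist": 0, "grip": 1},
    {"dx": 40, "dy": 0, "dz": 0, "twist": 0, "grip": 1},
    {"dx": 80, "dy": 0, "dz": 0, "twist": 0, "grip": 1},
    {"dx": 110, "dy": 0, "dz": -20, "twist": 0, "grip": 1},
    {"dx": 110, "dy": 0, "dz": -60, "twist": 0, "grip": 1},
    {"dx": 110, "dy": 0, "dz": -100, "twist": 0, "grip": 1},
    {"dx": 110, "dy": 0, "dz": -120, "twist": 0, "grip": 1},
    {"dx": 110, "dy": 0, "dz": -120, "twist": 0, "grip": 1},
    {"dx": 110, "dy": 0, "dz": -120, "twist": 0, "grip": 1}
  ]
}}

```text
t: 17.55
position: [0.5858, 0.0739, 0.1268]
tool_rot: [[0.227, 0.974, 0.003], [0.974, -0.227, -0.0], [0.0, 0.003, -1.0]]
wrist_force: [0.7, 0.0, -0.8]
gripper_width: 0.0
finger_force: 0.0
```

```bash
python3 m.py 13; python3 f.py 13; python3 -c "
from rig import robot
print(robot.sign_off())"
```

```text
t 17.55 z 0.12682137637402277 TCP in gauge mm -157.04522389655057 -0.40929261054899546 F u,w,z -0.15542242523671426 0.6472983274403888 -0.8335138656220439
top crop origin 222 146 expected disc in crop [200.48847338 200.54379553]
side crop origin 222 156 expected disc in crop [203.21609131 202.56464265]
bar mid [-0.9  1.3]
studs [-2.2  2.4]
200 0.0395 25 [1.4 4.1] rms mm 1.0600959903146976
200 0.0385 25 [0.3 3.9] rms mm 0.9433129732633674
207 0.0395 25 [3.  2.8] rms mm 1.4232236752094765
207 0.0385 25 [1.8 2.8] rms mm 1.3225494772670445
the job is handed in; nothing more can be done
None
```

I slid the transformer can flat under the bar and into the V-stop, let go, and handed the job in after 17.6 s. A final straight push met a hard stop with almost no sideways force, so it should be touching both faces; the camera can only confirm its centring to a few millimetres.

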